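Open the safety cap of a flavouring bottle at the pastry bench

ROBOT

A 6-joint arm with a two-finger parallel gripper is mounted at the origin on the work surface. World frame = base frame: x ahead of the robot, y to its left, z up, the work surface at z = 0. Lengths are in m, angles in degrees, forces in N, time in s.
With the tool pointing down it reaches from about 0.25 to 0.725 m from the base axis. Payload 9.7 kg.
Tool frame: the origin (TCP) lies midway between the tips of the shut fingers; the grasp point (between the pads) lies 19 mm behind it (r.grasp_offset is the distance from the TCP to the grasp point, in m); x points along the fingers, y is the direction in which the jaws open and shut, and the axes are right-handed (so a half turn about x gives the same grasp; the last joint's range is limited). The gripper opens to 85 mm and grips with 20 to 120 N. Pads are 22 mm wide; open, the fingers measure 114 mm over their backs; the gripper's body (76 mm by 85 mm) begins 54 mm behind the grasp point. The pads swing forward as they close: fully open they stand 13 mm farther back than shut.
Start: joints at [-71.219, 4.979, 10.078, 95.1, 0, 90], TCP at [0.177, -0.521, 0.231] pointing down, gripper open.
Joint ranges: [-179.16, 179.16], [-48.56, 103.87], [-65.8, 70.77], [-126.05, 130.52], [-82.76, 87.17], [-180, 180]. Speed limits (degrees/s): [127.2, 127.2, 147.25, 180, 180, 180].

INTERFACE

Orientations are given as a 3x3 rotation matrix whose columns are the frame's x, y, z axes.
In Python, from workcell import r gives the robot as it stands.
- The arm moves only by the tool apply_moves, never from a script. Its argument "rows" is a list of rows, each a list of 6 numbers: the shift along the world's x, y, z in mm, then the turn, a rotation vector about the world's x, y, z in rad. A call has 1 to 5 rows; each row shifts and turns the commanded pose from where the row before left it; what a row does not reach is not made up. A row lasts 1/8 s, in which the tool goes at most 62.5 mm and 10.7 degrees, less where a joint would pass 70% of its speed; a pose out of reach is approached as far as the arm can. A call with a gripper value outside its range is refused whole. "claw" is the opening in per cent of the stroke, from 0 (shut) to 100 (fully open), set as the call begins (left out, the last holds). The fingers move at their own pace and stop on an object; "force" is the grip in N (left out, the last holds). Time passes only in rows, so rows that do not move let the fingers close. It gives the time, the measured TCP pose, the force and the opening at its end, in the units of the state.
- r.get_state(): the state, without advancing time (a new reading comes with each control period).
- r.get_image(name): name is "scene" or "top"; returns (picture, depth): 400x640x3 uint8, red, green, blue; 400x640 float32, m along the optical axis (not along the pixel's ray), 0 where there is no reading.
- r.get_calibration(name): a dict with "K" (3x3 intrinsics, pixels), "rvec" (rotation vector, rad) and "tvec" (3), from world to camera coordinates, as OpenCV has them. Camera axes: x right, y down, z forward; pixel columns grow to the right and rows downward; lengths in m; the calibration is good to about 2 mm. A picture is of the moment at which its call begins. get_calibration takes no time and is no camera call.
- r.job_done(): hands the job in, once; it reports no verdict.
Trained networks look in the newest picture that a camera, given by its name, has taken for a name from the list of things; names that differ only in an ending like _2 or _b are one class to them, and where a whole thing is asked for, a point or a joint stands for the part that bears it (a point fixed in the world has none). Each returns a list of dicts, best first, with "conf" (0 to 1); they miss things now and then, are a little off and sometimes report something else, mostly with a low value. They report only what shows in the picture. A call takes as long as a camera call. They do not tell look-alikes from the thing itself.
- r.look_for(thing, camera): "bbox" ([centre column, centre row, width, height] in pixels, round what is visible of it).
- r.place_of(thing, camera): "location" ([column, row] in pixels: a listed point, or the origin of a listed thing).
The state is a dict: "clock": time; "qpos": joint angles; "joint_vel": joint speeds; "tau": joint torques, N m; "ee_pos": TCP position; "eef_rot": TCP orientation; "contact_force": force on the tool from outside, world axes, zero at the start; "torque": the same for the moment, N m; "finger_gap": finger opening in m.
Only numpy, scipy, OpenCV 4.12 (cv2) and the standard library are available. Lean on these libraries where they do the work, as an engineer would, in place of code of your own. Each camera call takes 0.05 s, during which the arm holds its last target.

TASK

Open the flavouring bottle with the blue safety cap: push the cap down, keep it down while you turn it counter-clockwise (seen from above) about 80 degrees, then lift it straight off. Finish while still holding the cap upright in the gripper, about 8 cm above its seat and over its own bottle: do not put it down or let go. Leave the orange-capped bottle and the other things on the counter alone.

Things in the scene. Friction and masses are not known exactly. Their poses are not given: they have to be found in the camera images.
- blue_cap: cap to open: blue push-and-turn safety cap, knurled skirt and disc 58 mm across, 25 mm high, with an upright flat-sided grip bar on the disc (50 mm long along the cap's x, 16 mm wide, 26 mm high). Origin: centre of the skirt's lower rim, 128 mm above the counter when locked; z up. Disc top 25 mm, bar top 51 mm above the origin. 40 g. Locked, its x lies along the bottle's x within 0.1 rad
- blue_bar (a point): middle of the blue cap's grip bar, 38 mm above the cap's origin, 13 mm above the disc top; axes of the cap (bar along x). About 20 mm of flat disc lies on each long side of the bar: fingertips that pinch the bar can stand on it and press
- blue_bottle: square amber bottle, blue-striped label, 76 mm square, wedged in a square steel holder (100 x 100 mm, 40 mm high) fixed to the counter: it neither slides nor turns. Origin: centre of the holder's underside, on the neck's axis, at counter height; z up, x and y along the holder's sides
- blue_mouth (a point): top of the blue bottle's neck, on its axis, 138 mm above the counter. Two inner lugs of the cap sit behind safety teeth of the neck: clockwise is blocked; pushed down 5 mm or more (6.5 is good) the cap turns counter-clockwise (from above), and it lifts off freely anywhere from 55 to 125 degrees past locked. About 1.5 mm of sideways play
- blue_spring (a joint): how far the sprung liner in the blue bottle's neck is pressed down by the cap, m: 0 up, 0.009 at its stop. About 4 N to start it, 8.5 N at 0.0065, 10.3 N at the stop
- orange_cap: orange cap of the same make, locked on the other bottle; leave it alone. Same shape, sizes and axes as the blue one
- orange_bottle: the other bottle, the same but for an orange stripe and cap, fixed in its own holder at the other place; the two bottles swap places from run to run and stand at least 230 mm apart, centre to centre
- mid_ring: steel pastry ring, 100 mm across, 50 mm high, on the counter at the right; leave alone. Origin: centre of its underside
- small_ring: small steel pastry ring, 68 mm across, 45 mm high, on the counter between the two bottles; leave alone. Origin: centre of its underside
- spoon: steel spoon lying on the counter at the robot's left, handle towards its -x; leave alone
- spatula: spatula lying on the counter at the robot's right, handle towards its -x; leave alone
- jar: glass jar with a metal lid, 70 mm across, 90 mm high, on the counter at the left; leave alone. Origin: centre of its underside
Not all that is in view belongs to the job. There is more than one size of the blue_cap; the one meant has the size given above.

How it is judged (in metres and radians):
On the way, in this order (a step that is already met when the one before it is completed fails the run):
1. the blue cap is pushed down against its spring (4 mm or more) (value of joint blue_spring above 0.004 m), for 0.05 s.
2. the blue cap is turned more than 40 degrees from locked while still on the neck (angle between the x axis of blue_cap and the x axis of blue_bottle, either way round above 0.7 rad and z of blue_cap in the frame of blue_bottle below 0.134 m), for 0.1 s.
At the end, for the whole second after the job is handed in: The blue cap is held still in the fingers (grip over 0.5 N), 40 to 150 mm above its locked height, within 40 mm sideways of its bottle's axis, upright within 15 degrees, touching its bottle no more (z of blue_cap in the frame of blue_bottle between 0.168 and 0.278 m and horizontal distance between blue_cap and blue_bottle below 0.04 m and angle between blue_cap's own z axis and vertical below 0.26 rad and contact force between the fingers and blue_cap above 0.5 N and contact force between blue_cap and blue_bottle below 0.1 N and linear speed of blue_cap below 0.03 m/s and value of joint blue_spring below 0.001 m); the arm keeps its last pose, push and grip.
It fails at once if the orange cap is moved more than 10 mm or turned more than 14 degrees (distance of orange_cap from where it was at the start of the episode above 0.01 m or angle between the x axis of orange_cap and the x axis of orange_bottle, either way round above 0.25 rad).
It fails at once if one of the other things on the counter is moved more than 20 mm (distance of any of mid_ring, small_ring, spoon, spatula, jar from where it was at the start of the episode above 0.02 m).
It also fails if it takes over 35 s, if anything falls off the work surface, if the arm or the gripper's body presses on something with over 40 N, if the wrist force passes 120 N, or if a joint passes its speed limit or range.

## Working session

There is one attempt and no reset: what is moved stays moved. The work goes in short steps, Python scripts to look and compute and a tool call to move; the robot and the scene stay as the last step left them, time stands still between calls to the robot, and variables do not carry over. Pictures are saved under pics/ and viewed, and the job is handed in when it is done.

Besides the shell and the picture viewer there is one more tool, called after "Emit:" by a JSON object that holds its "method" and its "body". apply_moves: Moves the arm, as the interface text tells. Its arguments: {"type":"object","properties":{"rows":{"type":"array","items":{"type":"array","items":{"type":"number"}}},"claw":{"type":"number"},"force":{"type":"number"}},"required":["rows"]}

```bash
mkdir -p pics; cat > h.py <<'E'
from workcell import r
import numpy as np, cv2
def snap(cam,fn):
    p,d=r.get_image(cam); cv2.imwrite('pics/'+fn,p[:,:,::-1]); np.savez('last_'+cam,p=p,d=d); return p,d
def cal(cam):
    c=r.get_calibration(cam); K=np.array(c['K']); R=cv2.Rodrigues(np.array(c['rvec'],float))[0]; return K,R,np.array(c['tvec'],float).ravel()
def cloud(cam,d):
    K,R,t=cal(cam); v,u=np.mgrid[:d.shape[0],:d.shape[1]]
    P=np.stack([(u-K[0,2])/K[0,0]*d,(v-K[1,2])/K[1,1]*d,d],-1)
    return (P-t)@R
E
python3 - <<'E'
from h import *
for c in('scene','top'):
    p,d=snap(c,c+'1.png')
    W=cloud(c,d)
    for n in('blue_cap','orange_cap','blue_bar','blue_mouth'):
        o=r.place_of(n,c) ; print(c,n,[(x['location'],round(x['conf'],2),W[int(x['location'][1]),int(x['location'][0])].round(3)) for x in o[:3]])
s=r.get_state(); print({k:np.round(v,3).tolist() for k,v in s.items()})
E
```

```text
scene blue_cap [([381.1, 197.0], 0.92, array([0.508, 0.159, 0.163])), ([369.9, 192.8], 0.92, array([0.372, 0.143, 0.032])), ([377.5, 273.5], 0.82, array([0.644, 0.161, 0.042]))]
scene orange_cap [([237.0, 203.0], 0.58, array([ 0.544, -0.183,  0.152]))]
scene blue_bar [([382.6, 263.9], 0.93, array([0.634, 0.169, 0.071])), ([379.7, 189.5], 0.73, array([0.473, 0.156, 0.154])), ([236.6, 202.7], 0.61, array([ 0.547, -0.184,  0.159]))]
scene blue_mouth [([381.6, 197.8], 0.67, array([0.508, 0.159, 0.163]))]
top blue_cap [([264.5, 155.7], 0.94, array([0.615, 0.17 , 0.068])), ([269.6, 253.4], 0.76, array([0.342, 0.146, 0.071])), ([261.3, 197.6], 0.6, array([0.481, 0.159, 0.18 ]))]
top orange_cap [([397.5, 187.0], 0.89, array([ 0.517, -0.186,  0.16 ]))]
top blue_bar [([258.4, 195.4], 0.95, array([0.487, 0.167, 0.178])), ([263.7, 155.4], 0.8, array([0.614, 0.173, 0.072])), ([268.9, 253.7], 0.74, array([0.342, 0.149, 0.074]))]
top blue_mouth []
{'clock': 0.5, 'qpos': [-71.219, 4.98, 10.076, 95.098, 0.0, 90.0], 'joint_vel': [0.018, -0.079, 0.052, -0.023, -0.04, -0.019], 'tau': [0.001, -51.965, 46.454, 0.002, -0.0, 0.0], 'ee_pos': [0.177, -0.521, 0.231], 'eef_rot': [[-0.0, 0.322, -0.947], [0.0, -0.947, -0.322], [-1.0, -0.0, -0.0]], 'contact_force': [0.491, 0.651, -0.045], 'torque': [-0.021, -0.026, 0.074], 'finger_gap': 0.085}
```

View pics/top1.png

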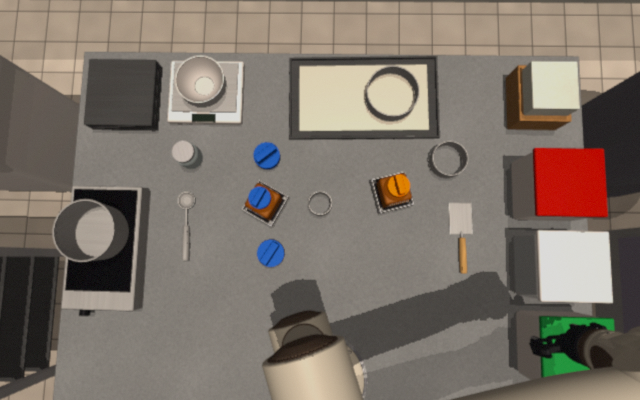

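View pics/scene1.png

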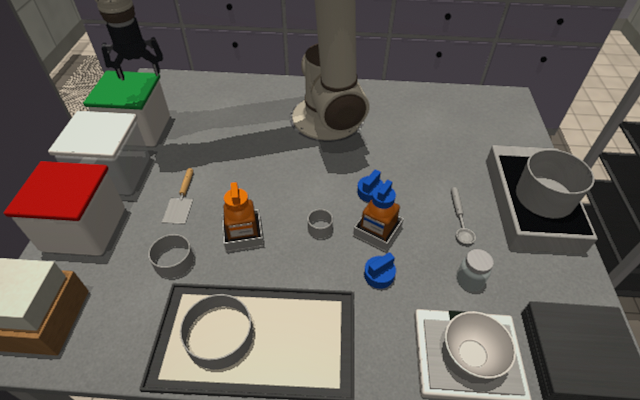

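```bash
python3 - <<'E'
from h import *
for cam in('top','scene'):
    z=np.load('last_%s.npz'%cam); p,d=z['p'],z['d']; W=cloud(cam,d)
    near=(np.hypot(W[...,0]-.485,W[...,1]-.163)<.045)&(d>0)
    hsv=cv2.cvtColor(p,cv2.COLOR_RGB2HSV); blue=(hsv[...,0]>95)&(hsv[...,0]<130)&(hsv[...,1]>90)
    for nm,lo,hi in(('disc',.145,.16),('bar',.168,.19)):
        m=near&(W[...,2]>lo)&(W[...,2]<hi); Q=W[m]
        if len(Q)<5: print(cam,nm,len(Q)); continue
        c=Q.mean(0); rect=cv2.minAreaRect((Q[:,:2]*1000).astype(np.float32)); 
        e,v=np.linalg.eigh(np.cov(Q[:,:2].T)); print(cam,nm,len(Q),c.round(4),rect,np.degrees(np.arctan2(v[1,1],v[0,1])).round(1),np.sqrt(e)*1000, 'zmed',np.median(Q[:,2]).round(4))
E
```

```text
top disc 235 [0.4821 0.1647 0.1534] ((483.5846862792969, 166.14817810058594), (55.32277297973633, 55.18105697631836), 0.5796816945075989) 63.2 [14.19109448 17.54741268] zmed 0.1533
top bar 136 [0.483  0.1661 0.1785] ((483.066162109375, 166.59461975097656), (16.78199005126953, 49.1199836730957), 61.15035629272461) 152.8 [ 4.9724618  14.49449039] zmed 0.1785
scene disc 240 [0.4929 0.1691 0.1529] ((487.35357666015625, 168.06668090820312), (54.10927200317383, 56.29969024658203), 87.58985900878906) 74.8 [14.70419438 16.80438027] zmed 0.1531
scene bar 132 [0.4893 0.1678 0.1776] ((485.40142822265625, 168.7116241455078), (16.55518913269043, 53.60053253173828), 62.19303512573242) 151.7 [ 4.96702969 15.97649089] zmed 0.1787
```

The blue cap to open sits on the bottle at about (261,197) in the top view; two loose look-alike caps lie at (266,155) and (270,253). I'll check the bar angle.

```bash
python3 - <<'E'
from h import *
z=np.load('last_top.npz'); p,d=z['p'],z['d']; W=cloud('top',d)
c=p[135:275,235:305]; cv2.imwrite('pics/crop1.png',cv2.resize(c,None,fx=4,fy=4,interpolation=cv2.INTER_CUBIC)[:,:,::-1])
near=(np.hypot(W[...,0]-.485,W[...,1]-.163)<.045)
m=near&(W[...,2]>.168)&(W[...,2]<.19)
ys,xs=np.nonzero(m); print(cv2.minAreaRect(np.stack([xs,ys],1).astype(np.float32)))
print(r.get_calibration('top'))
for n,x,y in(('c1',.615,.17),('c2',.342,.147)):
    for lo in (.02,.06):
        m=(np.hypot(W[...,0]-x,W[...,1]-y)<.06)&(W[...,2]>lo);Q=W[m]; print(n,lo,cv2.minAreaRect((Q[:,:2]*1000).astype(np.float32)),Q[:,2].max())
# holder rim
m=(np.hypot(W[...,0]-.485,W[...,1]-.163)<.08)&(W[...,2]>.03)&(W[...,2]<.05); Q=W[m]; print(len(Q),cv2.minAreaRect((Q[:,:2]*1000).astype(np.float32)))
E
```

```text
((258.0846252441406, 196.47691345214844), (6.821910381317139, 19.597488403320312), 29.744882583618164)
{'K': array([[459.27157979,   0.        , 310.17607805],
       [  0.        , 459.27157979, 198.12491482],
       [  0.        ,   0.        ,   1.        ]]), 'rvec': array([ 2.16367512, -2.11758241,  0.10051764]), 'tvec': array([0.02851759, 0.50047291, 1.2717411 ])}
c1 0.02 ((621.2587280273438, 168.03770446777344), (76.3136215209961, 72.67607116699219), 2.7036631107330322) 0.07312687229289047
c1 0.06 ((621.94970703125, 168.08526611328125), (23.043432235717773, 66.29853820800781), 40.899925231933594) 0.07312687229289047
c2 0.02 ((341.86083984375, 147.5150909423828), (73.89372253417969, 75.10929870605469), 46.398643493652344) 0.07599764973691298
c2 0.06 ((342.2261962890625, 147.16482543945312), (21.97620391845703, 65.99009704589844), 58.3365364074707) 0.07599764973691298
323 ((483.34832763671875, 166.7294921875), (99.00544738769531, 98.30590057373047), 61.20175552368164)
```

View pics/crop1.png

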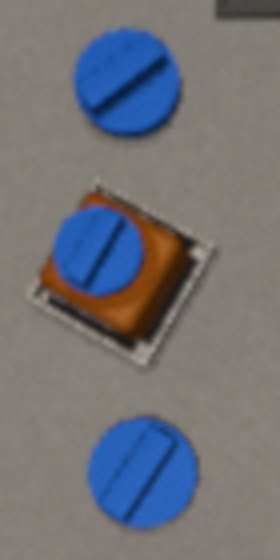

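Emit:
{"method": "apply_moves", "body": {"rows": [[20,46,10,0,0,0.154],[20,46,10,0,0,0.154]], "claw": 100, "force": 60}}

```text
clock: 0.75
ee_pos: [0.2172, -0.4277, 0.2511]
eef_rot: [[-0.0, 0.597, -0.802], [0.001, -0.802, -0.597], [-1.0, -0.001, -0.0]]
contact_force: [2.0, -0.2, 1.1]
finger_gap: 0.0853
```

```bash
python3 -c "
from h import *
s=r.get_state();print(s['clock'],np.round(s['qpos'],1),np.round(s['ee_pos'],4),np.round(s['eef_rot'],3).tolist())"
```

```text
0.75 [-63.1  -4.1   3.2  97.3   0.   80.3] [ 0.2172 -0.4277  0.2511] [[-0.0, 0.597, -0.802], [0.001, -0.802, -0.597], [-1.0, -0.001, -0.0]]
```

Emit:
{"method": "apply_moves", "body": {"rows": [[20,46,2,0,0,0.154],[20,46,0,0,0,0.154],[20,46,0,0,0,0.154],[20,46,0,0,0,0.154],[20,46,0,0,0,0.154]]}}

```text
clock: 1.38
ee_pos: [0.3174, -0.1973, 0.2535]
eef_rot: [[0.001, 0.987, -0.16], [-0.0, -0.16, -0.987], [-1.0, 0.001, 0.0]]
contact_force: [1.4, -1.1, 0.4]
finger_gap: 0.0856
```

Emit:
{"method": "apply_moves", "body": {"rows": [[20,46,0,0,0,0.154],[20,46,0,0,0,0.154],[20,46,0,0,0,0.154],[20,46,0,0,0,0.154],[20,46,0,0,0,0.154]]}}

```text
clock: 2.0
ee_pos: [0.4175, 0.033, 0.2535]
eef_rot: [[0.001, 0.819, 0.573], [-0.0, 0.573, -0.819], [-1.0, 0.001, 0.001]]
contact_force: [0.4, -1.0, 0.4]
finger_gap: 0.0854
```

Emit:
{"method": "apply_moves", "body": {"rows": [[22,44,0,0,0,0.154],[22,46,0,0,0,0.154],[23,44,0,0,0,0.154],[0,0,0,0,0,0]]}}

```text
clock: 2.5
ee_pos: [0.4847, 0.1677, 0.252]
eef_rot: [[-0.002, 0.479, 0.878], [-0.0, 0.878, -0.479], [-1.0, -0.001, -0.001]]
contact_force: [-0.6, -0.5, 1.0]
finger_gap: 0.0854
```

```bash
cat > st.py <<'E'
from h import *
s=r.get_state();R=np.array(s['eef_rot']);print(s['clock'],np.round(s['qpos'],1),np.round(s['ee_pos'],4),'yaw',np.degrees(np.arctan2(R[1,1],R[0,1])).round(2),'x',R[:,0].round(4),'F',np.round(s['contact_force'],2),'T',np.round(s['torque'],2),s['finger_gap'])
E
python3 st.py
```

```text
2.5 [19.1  0.5  7.7 97.3  0.  47.7] [0.4847 0.1677 0.252 ] yaw 61.41 x [-1.7e-03 -3.0e-04 -1.0e+00] F [-0.63 -0.45  0.95] T [-0.06  0.06 -0.  ] 0.08535416605421729
```

Emit:
{"method": "apply_moves", "body": {"rows": [[-0.5,-0.5,-25,0,0,0],[0,0,-25,0,0,0],[0,0,-20,0,0,0],[0,0,-14,0,0,0],[0,0,0,0,0,0]]}}

```text
clock: 3.12
ee_pos: [0.4831, 0.1643, 0.1688]
eef_rot: [[-0.001, 0.483, 0.875], [-0.0, 0.875, -0.483], [-1.0, -0.001, -0.001]]
contact_force: [0.3, -0.3, 0.1]
finger_gap: 0.0853
```

```bash
python3 st.py; python3 -c "
from h import *
p,d=snap('scene','s2.png'); cv2.imwrite('pics/s2c.png',cv2.resize(p[130:270,310:450],None,fx=4,fy=4)[:,:,::-1])"
```

```text
3.125 [18.8 -1.2 -3.2 88.1 -0.  47.7] [0.4831 0.1643 0.1688] yaw 61.09 x [-1.e-03 -4.e-04 -1.e+00] F [ 0.3  -0.27  0.12] T [-0.03 -0.01  0.07] 0.08530922504209909
```

View pics/s2c.png

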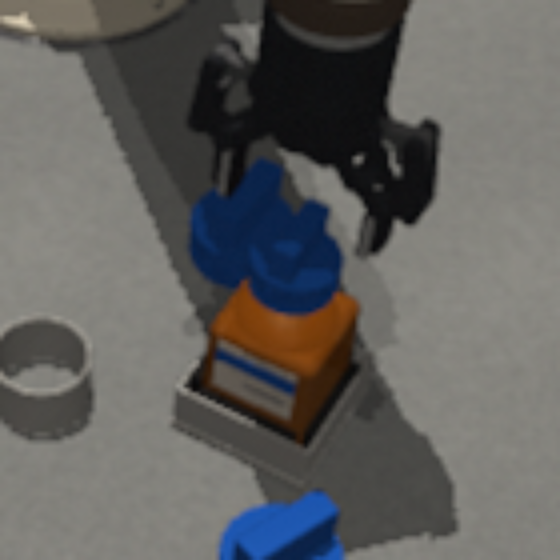

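Emit:
{"method": "apply_moves", "body": {"rows": [[1,3,0,0,0,0.007],[0,0,-6,0,0,0],[0,0,-6,0,0,0],[0,0,0,0,0,0]]}}

```text
clock: 3.68
ee_pos: [0.4843, 0.1677, 0.1566]
eef_rot: [[-0.001, 0.477, 0.879], [-0.0, 0.879, -0.477], [-1.0, -0.001, -0.001]]
contact_force: [0.0, 0.2, 0.4]
finger_gap: 0.0854
```

Emit:
{"method": "apply_moves", "body": {"rows": [[0,0,0,0,0,0],[0,0,0,0,0,0],[0,0,0,0,0,0],[0,0,0,0,0,0]], "claw": 0, "force": 50}}

```text
clock: 4.18
ee_pos: [0.4846, 0.1678, 0.1574]
eef_rot: [[0.0, 0.477, 0.879], [0.0, 0.879, -0.477], [-1.0, 0.0, 0.0]]
contact_force: [-1.1, 0.1, 3.5]
finger_gap: 0.0147
```

```bash
python3 st.py
```

```text
4.175 [19.1 -1.  -4.2 86.7  0.  47.6] [0.4846 0.1678 0.1574] yaw 61.53 x [ 2.e-04  1.e-04 -1.e+00] F [-1.08  0.07  3.52] T [-0.05  0.18  0.01] 0.014684562995321745
```

Emit:
{"method": "apply_moves", "body": {"rows": [[0,0,-2,0,0,0],[0,0,-2,0,0,0],[0,0,-2,0,0,0],[0,0,0,0,0,0]]}}

```text
clock: 4.68
ee_pos: [0.4846, 0.1678, 0.1518]
eef_rot: [[0.001, 0.477, 0.879], [0.0, 0.879, -0.477], [-1.0, 0.001, 0.0]]
contact_force: [-3.2, -1.0, 7.6]
finger_gap: 0.0152
```

```bash
python3 st.py;python3 -c "
from h import *
p,d=snap('scene','s3.png'); cv2.imwrite('pics/s3c.png',cv2.resize(p[150:250,330:430],None,fx=6,fy=6)[:,:,::-1])"
```

```text
4.675 [19.1 -1.  -4.9 86.1  0.  47.6] [0.4846 0.1678 0.1518] yaw 61.54 x [ 7.e-04  3.e-04 -1.e+00] F [-3.18 -0.95  7.61] T [-0.19  0.58 -0.04] 0.015234644518117046
```

View pics/s3c.png

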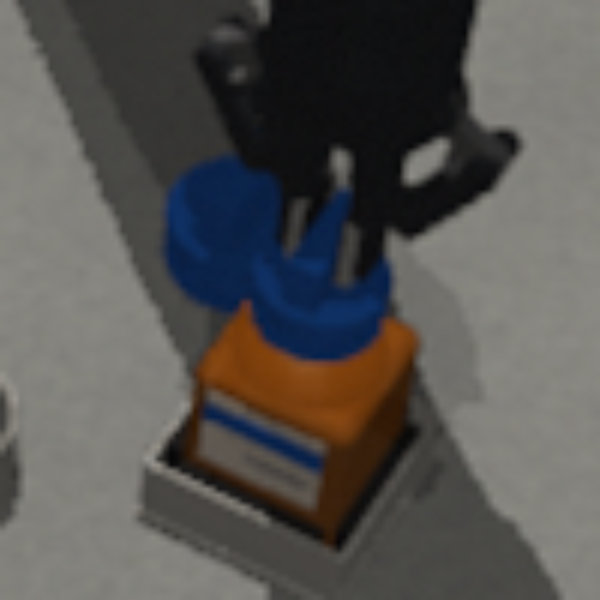

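Emit:
{"method": "apply_moves", "body": {"rows": [[-0.5,0,-1,0,0,0],[0,0,-1,0,0,0],[0,0,0,0,0,0]]}}

```text
clock: 5.1
ee_pos: [0.4846, 0.1678, 0.1503]
eef_rot: [[0.002, 0.477, 0.879], [0.0, 0.879, -0.477], [-1.0, 0.001, 0.002]]
contact_force: [-1.2, -0.9, 8.4]
finger_gap: 0.0149
```

Emit:
{"method": "apply_moves", "body": {"rows": [[0,0,0,0,0,0.1],[0,0,0,0,0,0.1],[0,0,0,0,0,0.1]]}}

```text
clock: 5.48
ee_pos: [0.4847, 0.1679, 0.1504]
eef_rot: [[0.002, 0.192, 0.981], [0.001, 0.981, -0.192], [-1.0, 0.001, 0.002]]
contact_force: [-0.4, -0.5, 8.3]
finger_gap: 0.015
```

```bash
python3 st.py
```

```text
5.475 [19.1 -1.1 -5.1 85.8 -0.  30.2] [0.4847 0.1679 0.1504] yaw 78.91 x [ 2.2e-03  6.0e-04 -1.0e+00] F [-0.39 -0.49  8.25] T [-0.12  0.04  0.01] 0.01500143298100395
```

Emit:
{"method": "apply_moves", "body": {"rows": [[0,0,0,0,0,0.12],[0,0,0,0,0,0.12],[0,0,0,0,0,0.12],[0,0,0,0,0,0.12],[0,0,0,0,0,0.12]]}}

```text
clock: 6.1
ee_pos: [0.4847, 0.168, 0.1504]
eef_rot: [[0.002, -0.396, 0.918], [0.001, 0.918, 0.396], [-1.0, -0.0, 0.002]]
contact_force: [0.2, -0.7, 8.2]
finger_gap: 0.0148
```

Emit:
{"method": "apply_moves", "body": {"rows": [[0,0,0,0,0,0.12],[0,0,0,0,0,0.12],[0,0,0,0,0,0.12],[0,0,0,0,0,0.12],[0,0,0,0,0,0]]}}

```text
clock: 6.72
ee_pos: [0.4848, 0.1679, 0.1504]
eef_rot: [[0.002, -0.774, 0.633], [0.001, 0.633, 0.774], [-1.0, -0.001, 0.002]]
contact_force: [0.3, -0.5, 8.4]
finger_gap: 0.0152
```

```bash
python3 st.py;python3 -c "
from h import *
p,d=snap('scene','s4.png'); cv2.imwrite('pics/s4c.png',cv2.resize(p[150:250,330:430],None,fx=6,fy=6)[:,:,::-1])"
```

```text
6.725 [ 19.1  -1.1  -5.1  85.8  -0.  -31.6] [0.4848 0.1679 0.1504] yaw 140.7 x [ 2.4e-03  6.0e-04 -1.0e+00] F [ 0.33 -0.48  8.35] T [-0.13  0.05  0.02] 0.01522620602128768
```

View pics/s4c.png

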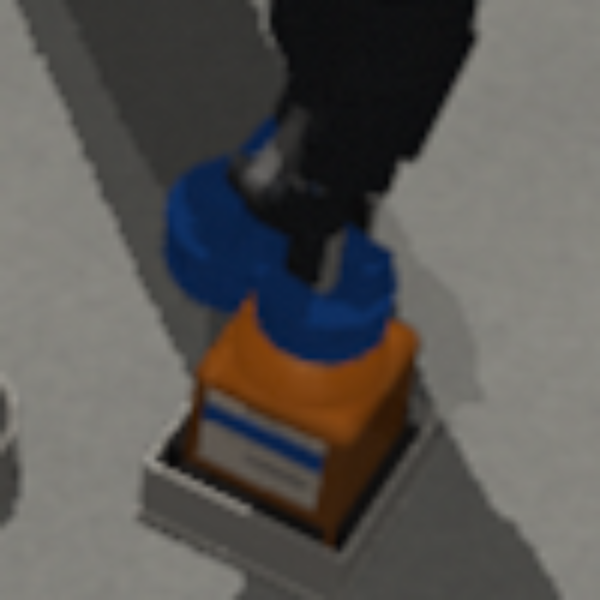

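The bar has turned with the fingers by 79°, so I'll lift now.

Emit:
{"method": "apply_moves", "body": {"rows": [[0,0,3,0,0,0],[0,0,4,0,0,0],[0,0,5,0,0,0],[0,0,6,0,0,0]]}}

```text
clock: 7.28
ee_pos: [0.484, 0.1676, 0.167]
eef_rot: [[-0.001, -0.773, 0.635], [-0.001, 0.635, 0.773], [-1.0, 0.0, -0.001]]
contact_force: [0.1, -0.0, 0.3]
finger_gap: 0.0152
```

Emit:
{"method": "apply_moves", "body": {"rows": [[0,0,12,0,0,0],[0,0,16,0,0,0],[0,0,16,0,0,0],[0,0,15,0,0,0],[0,0,10,0,0,0]]}}

```text
clock: 7.9
ee_pos: [0.4843, 0.1679, 0.2376]
eef_rot: [[0.001, -0.773, 0.635], [0.0, 0.635, 0.773], [-1.0, -0.0, 0.001]]
contact_force: [0.0, 0.2, -0.3]
finger_gap: 0.0148
```

Emit:
{"method": "apply_moves", "body": {"rows": [[0,0,0,0,0,0],[0,0,0,0,0,0],[0,0,0,0,0,0],[0,0,0,0,0,0]]}}

```text
clock: 8.4
ee_pos: [0.4839, 0.1677, 0.2359]
eef_rot: [[-0.001, -0.773, 0.635], [-0.0, 0.635, 0.773], [-1.0, 0.0, -0.001]]
contact_force: [0.8, 0.7, 0.0]
finger_gap: 0.0149
```

```bash
python3 st.py;python3 -c "
from h import *
p,d=snap('scene','s5.png'); cv2.imwrite('pics/s5c.png',cv2.resize(p[110:250,310:450],None,fx=4,fy=4)[:,:,::-1])
W=cloud('scene',d); hsv=cv2.cvtColor(p,cv2.COLOR_RGB2HSV); m=(hsv[...,0]>95)&(hsv[...,0]<130)&(hsv[...,1]>120)&(np.hypot(W[...,0]-.485,W[...,1]-.168)<.05)&(W[...,2]>.11)
Q=W[m]; print(len(Q),np.percentile(Q,[2,50,98],axis=0).round(4))
"
```

```text
8.4 [ 19.1  -0.1   5.4  95.5  -0.  -31.5] [0.4839 0.1677 0.2359] yaw 140.6 x [-6.e-04 -2.e-04 -1.e+00] F [0.81 0.72 0.02] T [0.04 0.02 0.01] 0.01493214488803975
401 [[0.4762 0.1429 0.2082]
 [0.5022 0.1701 0.2313]
 [0.5128 0.1922 0.2584]]
```

View pics/s5c.png

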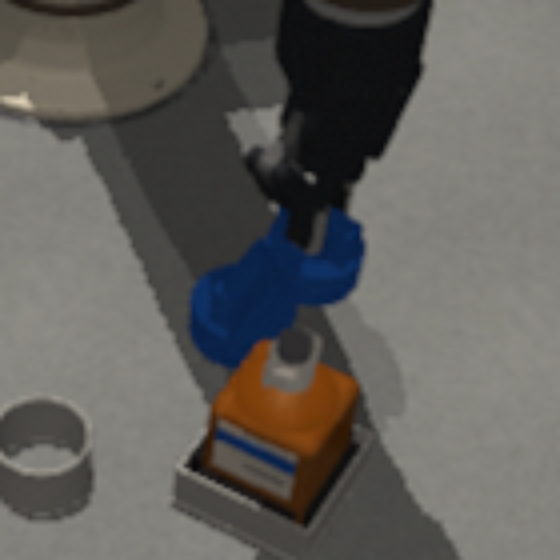

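The cap is held clear of the exposed neck at (293,345) in the crop. Its rim is at about z = 0.207, which is 80 mm above the seat, and it is upright and still. I'm handing in.

```bash
python3 -c "
from h import *
r.job_done()"; python3 st.py
```

```text
the job is handed in; nothing more can be done
the job is handed in; nothing more can be done
```

I opened the blue-capped bottle and handed the job in with the cap still held in the gripper; no verdict is reported.

- **Push:** I pinched the grip bar and pressed down until the wrist read about 8.4 N. By the spring figures that is about 6.5 mm.
- **Turn:** I turned the cap 79° counter-clockwise at steady push. The torque stayed near zero and the picture showed the bar turning with the fingers.
- **Lift:** It came off without resistance.

**Last checks (8.4 s on the clock):**
- The cap's rim was at about z = 0.207 m, roughly 80 mm above its seat.
- The tool stood within a few millimetres of the bottle's axis, pointing straight down, with almost no outside force on it.
- The finger opening was steady at about 15 mm. The bar is 16 mm, so it reads about 1 mm low, but it held steady.
- The picture showed the bare neck below the cap.

I did not check the other items again after the move. The tool never went near the orange bottle, and it stayed above everything else on the counter.

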